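# Put the sewing tin away in its caddy

## Task

The mending is done: close the lid of the sewing tin, then push the tin along the worktop through the narrow gap between the two thread rails of the wooden caddy until it stands fully home against the caddy's end board, lid shut. Use only your fingertips or the outside of the fingers: nothing is to be picked up, lifted or tipped, and the spools, bottles and boxes standing about stay where they are.

Things in the scene. Friction and masses are not known exactly. Their poses are not given: they have to be found in the camera images.
- tin: Flat green sewing tin with hinged lid, 111 (x) x 156 (y) x 47 mm closed, 0.2 to 0.4 kg, loose, slides when pushed. Origin: centre of its underside; x from front to hinge side (away from the robot), y along the hinge. Walls at x = -49, +52, y = -75, +75 mm; shut lid at x = -51, +55, y = -78, +78, z = 33 to 47 mm; in the middle of its front a lip, 25 mm long, to x = -55.5 mm. Yaw within 17 degrees.
- tin_lid (a joint): Lid hinge, rad: 0 shut, 1.83 fully open. Hinge line along the tin's y at x = 54, z = 43 mm. It starts leaning open, 1.76 to 1.83, just past upright: free edge 145 mm up, outer face to the back (at x = 75 mm, z = 100 mm). When upright its edge is 151 mm up. Light friction: the lid may stay where it is left and sink shut only below 0.5 rad, so push it all the way down.
- caddy: Beech caddy screwed to the worktop, immovable: two parallel thread rails joined by an end board; no floor, no top. Origin: on the worktop, under the tin when home. y: straight in, mouth to end board; x: across, away from the robot. Rails' inner faces at x = -57, +57 mm (gap 114 mm), rails 44 wide, 42 high. The mouth faces right (world -y) within 9 degrees.
- home (a point): Where tin's origin belongs: the caddy's origin and axes. The end board's face is at y = +79 mm, its top 58 mm up; the rails' half-round noses (radius 22 mm) end at y = -66 mm. The tin goes in lengthways, hinge side away from the robot, with about 1.5 mm to spare each side; home, its near end still stands 12 mm out of the mouth.
- spool_a: Thread spool, 28 mm diameter, 43 mm high, in a 12 mm deep well in the far rail, top 73 mm above the worktop; origin under its foot. Bystander.
- spool_b: Thread spool, 28 x 43 mm, in a well of the near rail, top 73 mm above the worktop. Bystander.
- spool_c: Thread spool, 28 x 43 mm, standing on the worktop near its front edge, short of the caddy. Bystander.
- matchbox: Matchbox, 37 x 56 x 16 mm, near the front edge beside the spool. Bystander.
- dropper: Small brown dropper bottle, 33 mm across, 102 mm high, towards the back. Bystander.
- bottle_white: Slim white bottle with a red cap, 43 x 50 x 164 mm, at the back behind the caddy's mouth. Bystander.
- dryer_sheets: White carton, 111 x 68 x 68 mm, back right. Bystander.
- soap_box: Small red soap carton, 47 x 64 x 44 mm, front right. Bystander.
There are look-alikes about, which are no part of the job. There is more than one size of the tin; the one meant has the size given above.

How it is judged:
By the outcome, as a careful person would: the job done as asked, in the order asked, and still so for the second after the job is handed in, with the robot touching nothing.
It also fails if it takes over 72 s, if anything falls off the work surface, if the arm or the gripper's body presses on something with over 40 N, if the wrist force passes 120 N, or if a joint passes its speed limit or range.

## Robot

A 6-joint arm with a two-finger parallel gripper is mounted at the origin on a cart in front of the work surface, level with it; the furniture and walls round the work are solid. World frame = base frame: x ahead of the robot, y to its left, z up, the work surface at z = 0. Lengths are in m, angles in rad, forces in N, time in s.
With the tool pointing down it reaches from about 0.25 to 0.725 m from the base axis. Payload 4 kg.
Tool frame: the origin (TCP) lies midway between the tips of the shut fingers; the grasp point (between the pads) lies 19 mm behind it; z points along the fingers, y is the line along which they close (so a half turn about z gives the same grasp; the last joint's range is limited). The gripper opens to 85 mm and grips with 20 to 120 N. Pads are 22 mm wide; open, the fingers measure 114 mm over their backs; the gripper's body (76 mm by 85 mm) begins 54 mm behind the grasp point. The pads swing forward as they close: fully open they stand 13 mm farther back than shut.
Start: joints at [-1.119, 0.241, 0.005, 1.335, 0, 1.571], TCP at [0.218, -0.45, 0.231] pointing down, gripper open.
Joint ranges: [-2.72, 2.72], [-1.05, 1.87], [-1.09, 1.28], [-1.99, 2.15], [-1.42, 1.44], [-3.14, 3.14]. Speed limits (rad/s): [2.79, 2.79, 3.14, 3.14, 3.14, 3.14].

## Interface

Orientations are given as a unit quaternion [x, y, z, w].
In Python, from workcell import get_obs, camera, job_done, silhouettes gives the robot as it stands. The module is installed in compiled form; this text tells all that it offers.
- The arm moves only by the tool drive_tool, never from a script. Its argument "increments" is a list of rows, each a list of 3 entries, a list of its own where there are three numbers: the shift along the world's x, y, z in mm, then the turn, a rotation vector about the world's x, y, z in degrees, then the opening, from 0 (shut) to 1 (fully open). A call has 1 to 8 rows; each row shifts and turns the commanded pose from where the row before left it; what a row does not reach is not made up. A row lasts 1/12 s, in which the tool goes at most 41.7 mm and 7.16 degrees, less where a joint would pass 70% of its speed; a pose out of reach is approached as far as the arm can. A call is refused whole if a number of a shift passes 41.7 or a number of a turn 7.16, either way. A call with a gripper value outside its range is refused whole. The fingers move at their own pace and stop on an object; the grip force is fixed at half the most. Time passes only in rows, so rows that do not move let the fingers close. It gives the time, the measured TCP pose, the force, the opening and the grip force at its end, in the units of the state.
- get_obs(): the state, without advancing time (a new reading comes with each control period).
- camera(name): name is "scene" or "top" or "wrist"; returns a dict with "image" (400x640x3 uint8, red, green, blue), "K" (3x3 intrinsics, pixels), "k1" (the pictures are not rectified: a ray, as slopes to the right and down, at radius r is drawn at 1 + k1 r^2 times it, then the intrinsics apply), "view" (4x4, takes a point from world to camera coordinates). Camera axes: x right, y down, z forward; pixel columns grow to the right and rows downward; lengths in m; the calibration is good to about 2 mm. A picture is of the moment at which its call begins. There is no depth.
- job_done(): hands the job in; it is judged then, once.
Trained networks look in a picture, given as the dict that the camera call returned (one of the last four; its "shot" number tells which), for a name from the list of things; names that differ only in an ending like _2 or _b are one class to them, and where a whole thing is asked for, a point or a joint stands for the part that bears it (a point fixed in the world has none). Each returns a list of dicts, best first, with "conf" (0 to 1); they miss things now and then, are a little off and sometimes report something else, mostly with a low value. They report only what shows in the picture. A call takes as long as a camera call. They do not tell look-alikes from the thing itself.
- silhouettes(query, picture): "region" (400x640 bool, what is visible of it) and "bbox" ([left, top, right, bottom] in pixels, round what is visible of it).
The state is a dict: "clock": time; "joint_pos": joint angles; "joint_vel": joint speeds; "tau": joint torques, N m; "eef_pos": TCP position; "tool_rot": TCP orientation; "ft_force": force on the tool from outside, world axes, zero at the start; "ft_torque": the same for the moment, N m; "grip_width": finger opening in m; "grasp_force": force on a finger pad.
Only numpy, scipy, OpenCV 4.12 (cv2) and the standard library are available. Lean on these libraries where they do the work, as an engineer would, in place of code of your own. Each camera call takes 0.05 s, during which the arm holds its last target. There are 200 camera calls.

## Working session

There is one attempt and no reset: what is moved stays moved. The work goes in short steps, Python scripts to look and compute and a tool call to move; the robot and the scene stay as the last step left them, time stands still between calls to the robot, and variables do not carry over. Pictures are saved under pics/ and viewed, at most 10 in all, crops included, and the job is handed in when it is done.

Besides the shell and the picture viewer there is one more tool, called after "Request:" in YAML: its name, and indented under it one key for each argument. drive_tool: Moves the arm, as the interface text tells. Its arguments: {"type":"object","properties":{"increments":{"type":"array"}},"required":["increments"]}

```bash
mkdir -p pics; cat > h.py <<'E'
import numpy as np, cv2
from workcell import get_obs, camera, job_done, silhouettes
def proj(c,P):
    P=np.atleast_2d(P); q=(c["view"][:3,:3]@P.T).T+c["view"][:3,3]
    s=q[:,:2]/q[:,2:]; s=s*(1+c["k1"]*(s**2).sum(1,keepdims=True))
    return s@np.array([[c["K"][0][0],0],[0,c["K"][1][1]]])+np.array([c["K"][0][2],c["K"][1][2]])
def unproj(c,uv,z):
    uv=np.atleast_2d(np.array(uv,float)); K=c["K"]
    d=(uv-[K[0][2],K[1][2]])/[K[0][0],K[1][1]]; s=d.copy()
    for _ in range(20): s=d/(1+c["k1"]*(s**2).sum(1,keepdims=True))
    R=c["view"][:3,:3]; t=c["view"][:3,3]; C=-R.T@t
    r=np.c_[s,np.ones(len(s))]@R
    return C+r*((z-C[2])/r[:,2])[:,None]
def save(c,n): cv2.imwrite(f"pics/{n}.png",cv2.cvtColor(c["image"],cv2.COLOR_RGB2BGR))
def world(pose,P):
    x,y,a=pose; P=np.atleast_2d(P); ca,sa=np.cos(a),np.sin(a)
    return np.c_[x+ca*P[:,0]-sa*P[:,1], y+sa*P[:,0]+ca*P[:,1], P[:,2]]
E
python3 - <<'E'
from h import *
o=get_obs(); print(o["clock"],o["eef_pos"],o["tool_rot"])
for n in ["scene","top"]:
    c=camera(n); save(c,n+"0")
    R=c["view"][:3,:3]; print(n,-R.T@c["view"][:3,3],R[2])
    for q in ["tin","caddy","tin_lid","spool_a","matchbox","dropper","bottle_white","dryer_sheets","soap_box"]:
        for d in silhouettes(q,c): print(q,round(d["conf"],2),np.round(d["bbox"]).tolist(),np.round(unproj(c,[[(d["bbox"][0]+d["bbox"][2])/2,(d["bbox"][1]+d["bbox"][3])/2]],0.03)[0],3))
E
```

```text
0.0 [ 0.21802228 -0.44926743  0.23042105] [ 9.74591839e-01  2.23985873e-01 -2.29519647e-04 -1.01158439e-03]
scene [-0.26350761  1.02912655  0.63198961] [ 0.53897416 -0.74235059 -0.39802318]
tin 0.83 [307.0, 167.0, 364.0, 223.0] [ 0.551 -0.19   0.03 ]
tin 0.68 [350.0, 181.0, 384.0, 200.0] [ 0.482 -0.295  0.03 ]
tin 0.33 [225.0, 226.0, 238.0, 238.0] [0.636 0.232 0.03 ]
tin 0.18 [398.0, 178.0, 415.0, 195.0] [ 0.386 -0.422  0.03 ]
caddy 0.71 [212.0, 228.0, 299.0, 277.0] [0.496 0.279 0.03 ]
caddy 0.34 [331.0, 235.0, 339.0, 250.0] [0.352 0.104 0.03 ]
tin_lid 0.88 [307.0, 163.0, 346.0, 205.0] [ 0.641 -0.262  0.03 ]
tin_lid 0.65 [349.0, 180.0, 381.0, 194.0] [ 0.508 -0.324  0.03 ]
spool_a 0.57 [328.0, 231.0, 341.0, 252.0] [0.357 0.1   0.03 ]
spool_a 0.48 [266.0, 244.0, 279.0, 259.0] [0.46  0.248 0.03 ]
matchbox 0.78 [307.0, 248.0, 329.0, 263.0] [0.347 0.193 0.03 ]
dropper 0.7 [250.0, 193.0, 263.0, 222.0] [0.699 0.058 0.03 ]
bottle_white 0.97 [219.0, 177.0, 234.0, 229.0] [0.81  0.089 0.03 ]
dryer_sheets 0.57 [222.0, 176.0, 235.0, 230.0] [0.803 0.087 0.03 ]
soap_box 0.65 [399.0, 180.0, 416.0, 191.0] [ 0.39  -0.437  0.03 ]
top [ 0.29455486 -0.02114948  1.38191832] [ 0.16048387 -0.00908781 -0.98699663]
tin 0.93 [328.0, 177.0, 382.0, 230.0] [ 0.507 -0.127  0.03 ]
tin 0.77 [390.0, 189.0, 428.0, 222.0] [ 0.495 -0.316  0.03 ]
caddy 0.88 [219.0, 172.0, 274.0, 234.0] [0.517 0.251 0.03 ]
tin_lid 0.81 [335.0, 178.0, 383.0, 196.0] [ 0.565 -0.142  0.03 ]
tin_lid 0.67 [388.0, 184.0, 431.0, 220.0] [ 0.507 -0.317  0.03 ]
spool_a 0.65 [237.0, 177.0, 247.0, 186.0] [0.596 0.269 0.03 ]
spool_a 0.45 [294.0, 243.0, 301.0, 251.0] [0.361 0.075 0.03 ]
dropper 0.58 [286.0, 151.0, 298.0, 163.0] [0.679 0.092 0.03 ]
bottle_white 0.73 [260.0, 135.0, 274.0, 153.0] [0.73 0.18 0.03]
dryer_sheets 0.63 [420.0, 135.0, 449.0, 172.0] [ 0.681 -0.417  0.03 ]
soap_box 0.84 [434.0, 222.0, 460.0, 250.0] [ 0.386 -0.442  0.03 ]
```

```bash
python3 - <<'E'
import cv2
a=cv2.imread("pics/top0.png")[120:270,200:470]; cv2.imwrite("pics/top0c.png",cv2.resize(a,(800,444),interpolation=cv2.INTER_CUBIC))
a=cv2.imread("pics/scene0.png")[150:290,200:430]; cv2.imwrite("pics/scene0c.png",cv2.resize(a,(800,487),interpolation=cv2.INTER_CUBIC))
E
```

```text
(no output)
```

View pics/top0c.png

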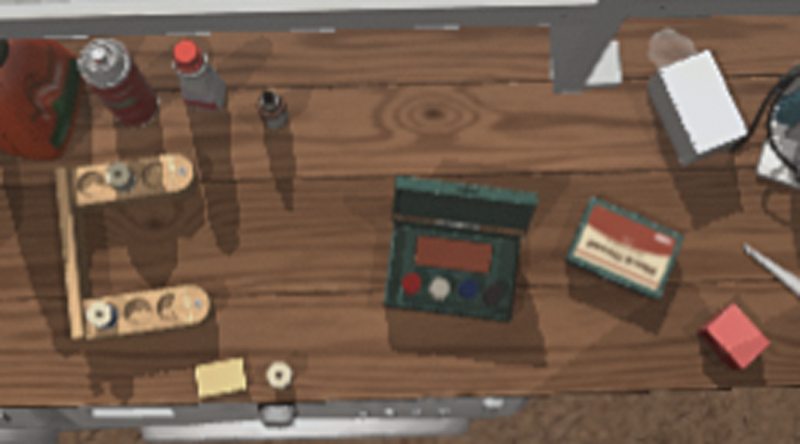

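View pics/scene0c.png

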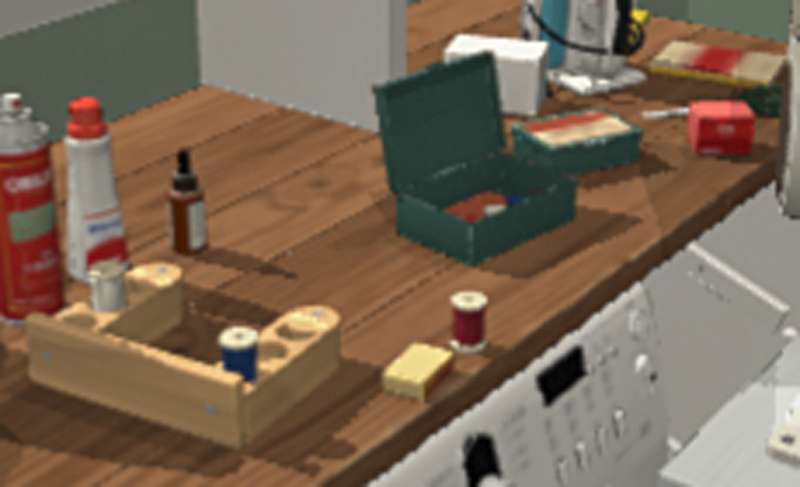

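The meant tin is the open one (crop about 385–535, 178–320 in top). The closed one to its right is the look-alike. The caddy's mouth faces right (rails end at crop 192,172 and 210,303). Next I fit the poses.

```bash
cat > fit.py <<'E'
from h import *
from scipy.optimize import minimize
S=4
def box(x0,x1,y0,y1,z0,z1): return np.array([[x,y,z] for x in(x0,x1) for y in(y0,y1) for z in(z0,z1)])/1000.
def lid(a):
    # shut: x -51..55, z 33..47 ; rotate about (54,43): opening lifts the front edge
    P=box(-51,55,-78,78,33,47)*1000; d=P-[54,0,43]; c,s=np.cos(a),np.sin(a)
    # front vector (-1,0)->(-cos, +sin)
    return np.c_[54+c*d[:,0]+s*d[:,2],P[:,1],43-s*d[:,0]+c*d[:,2]]/1000.
def tin(a): return [box(-49,52,-75,75,0,33 if a==0 else 40),lid(a)]+([box(-55.5,-50,-12.5,12.5,35,45)] if a==0 else [])
def caddy(t=12):
    out=[box(-101,101,79,79+t,0,58)]
    for s in(-79,79):
        th=np.linspace(0,np.pi,15); n=np.c_[s+22*np.cos(th),-44-22*np.sin(th)]
        n=np.r_[n,[[s-22,79],[s+22,79]]]
        out.append(np.r_[np.c_[n,0*n[:,:1]],np.c_[n,0*n[:,:1]+42]]/1000.)
    return out
def render(c,pose,parts):
    m=np.zeros((400*S,640*S),np.uint8)
    for p in parts:
        h=cv2.convexHull(((proj(c,world(pose,p))+.5)*S).astype(np.float32))
        cv2.fillConvexPoly(m,np.round(h).astype(np.int32),1)
    return m
def fit(cs,masks,parts,x0,ign=None):
    big=[cv2.resize(m.astype(np.uint8),None,fx=S,fy=S,interpolation=cv2.INTER_NEAREST) for m in masks]
    def f(p):
        t=0
        for i,(c,b) in enumerate(zip(cs,big)):
            r=render(c,p,parts); d=r^b
            if ign is not None: d=d&(1-cv2.resize(ign[i].astype(np.uint8),None,fx=S,fy=S,interpolation=cv2.INTER_NEAREST))
            t+=d.sum()/b.sum()
        return t
    best=None
    for a in (-.1,0.1):
        s=np.array([x0+np.array(v) for v in [[0,0,a],[.02,0,a],[0,.02,a],[0,0,a+.1]]])
        r=minimize(f,x0,method="Nelder-Mead",options=dict(initial_simplex=s,xatol=1e-4,fatol=1e-4,maxiter=120))
        if best is None or r.fun<best.fun: best=r
    return best.x,best.fun
E
cat > m0.py <<'E'
from fit import *
cs=[camera("top"),camera("scene")]
tm=[];cm=[];ig=[]
for c in cs:
    near=lambda q:[d for d in silhouettes(q,c)]
    ref=proj(c,[[.51,-.125,.04]])[0]; sel=lambda L,r:[d for d in L if np.hypot((d["bbox"][0]+d["bbox"][2])/2-r[0],(d["bbox"][1]+d["bbox"][3])/2-r[1])<28]
    m=np.zeros((400,640),bool)
    for q in("tin","tin_lid"):
        for d in sel(near(q),ref): m|=d["region"]; 
    tm.append(m)
    cd=max(near("caddy"),key=lambda d:d["conf"]); cm.append(cd["region"])
    sp=np.zeros((400,640),bool)
    for d in near("spool_a"): sp|=d["region"]
    ig.append(cv2.dilate(sp.astype(np.uint8),np.ones((3,3)))>0)
    print(m.sum(),cm[-1].sum(),sp.sum())
for k in([0],[1],[0,1]):
    g=lambda L:[L[i] for i in k]
    for a in (1.76,1.83): print(k,"tin",a,*fit(g(cs),g(tm),tin(a),np.array([.5,-.125,-.1])))
    for t in(10,14): print(k,"caddy",t,*fit(g(cs),g(cm),caddy(t),np.array([.51,.22,0.05]),g(ig)))
for i,c in enumerate(cs):
    im=cv2.resize(c["image"],None,fx=S,fy=S,interpolation=cv2.INTER_CUBIC)
    pt=fit(cs,tm,tin(1.8),np.array([.5,-.125,-.1]))[0]; pc=fit(cs,cm,caddy(12),np.array([.51,.22,0.05]),ig)[0]
    for pose,parts in((pt,tin(1.8)),(pc,caddy(12))):
        for p in parts: cv2.polylines(im,[np.round(cv2.convexHull(((proj(c,world(pose,p))+.5)*S).astype(np.float32))).astype(np.int32)],True,(255,255,0),1)
    u,v=([205,165],[295,160])[i]
    cv2.imwrite(f"pics/ov{i}.png",cv2.cvtColor(im[v*S-40:v*S+ (75*S if i==0 else 125*S),(200 if i==1 else 210)*S:(390)*S],cv2.COLOR_RGB2BGR))
E
python3 m0.py
```

```text
1946 1435 203
2263 2366 2515
[0] tin 1.76 [ 0.48118445 -0.11534355 -0.14623022] 0.04367934224049332
[0] tin 1.83 [ 0.47616832 -0.1151212  -0.14998368] 0.07688848920863309
[0] caddy 10 [0.52032439 0.24469856 0.12128109] 0.09795296167247387
[0] caddy 14 [0.52033413 0.24378545 0.12068377] 0.08101045296167247
[1] tin 1.76 [ 0.48384506 -0.11969062 -0.13066166] 0.030214317277949626
[1] tin 1.83 [ 0.4830218  -0.11976738 -0.14830893] 0.03380468404772426
[1] caddy 10 [0.52186845 0.24264887 0.11875515] 0.07914201183431953
[1] caddy 14 [0.52162734 0.24023497 0.14005141] 0.09507079459002536
[0, 1] tin 1.76 [ 0.48184024 -0.11665929 -0.13829222] 0.08206940066279153
[0, 1] tin 1.83 [ 0.47967027 -0.11674929 -0.13536701] 0.12886396583131196
[0, 1] caddy 10 [0.52060476 0.24437033 0.12597944] 0.18667376244768363
[0, 1] caddy 14 [0.52047779 0.2432172  0.11526772] 0.1938445817784467
```

```bash
python3 -c "
import cv2
a=cv2.imread('pics/ov0.png');b=cv2.imread('pics/ov1.png');print(a.shape,b.shape)
cv2.imwrite('pics/o.png',cv2.vconcat([a[:300,:720],b[:300,:720]]))"
```

```text
(340, 720, 3) (540, 760, 3)
```

View pics/o.png

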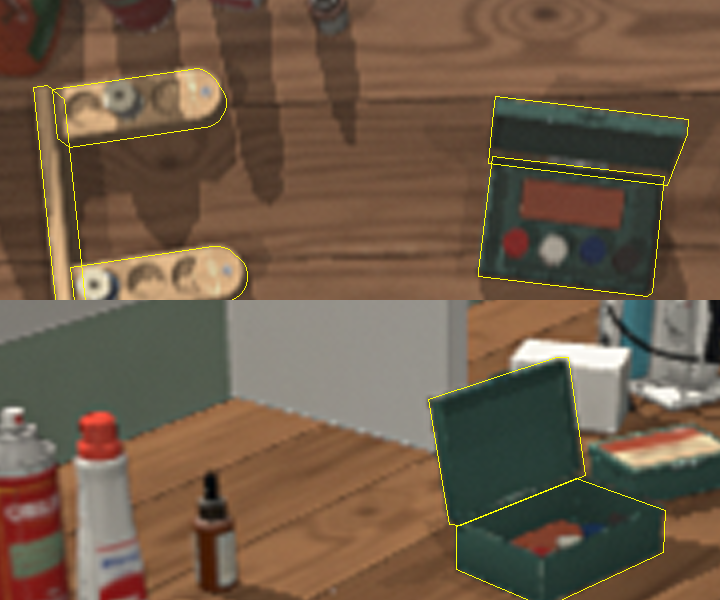

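Both fits overlay well: tin at about (0.482, -0.117, -8°), caddy at about (0.5205, 0.244, +7°). Now I go behind the lid with the fingers shut.

Request:
drive_tool:
  increments:
    - [[30, 26, 0], [0, 0, 7], 0]
    - [[30, 26, 0], [0, 0, 7], 0]
    - [[30, 26, 0], [0, 0, 7], 0]
    - [[30, 26, 0], [0, 0, 7], 0]
    - [[30, 26, 0], [0, 0, 7], 0]
    - [[30, 26, 0], [0, 0, 7], 0]
    - [[30, 26, 0], [0, 0, 7], 0]
    - [[30, 26, 0], [0, 0, 7], 0]

```text
clock: 2.17
eef_pos: [0.4596, -0.2403, 0.2315]
tool_rot: [0.753, 0.658, 0.0, 0.0]
ft_force: [0.3, -0.5, 0.2]
grip_width: -0.0001
grasp_force: 0.0
```

Request:
drive_tool:
  increments:
    - [[35, 27, 0], [0, 0, 0], 0]
    - [[35, 27, 0], [0, 0, 0], 0]
    - [[35, 27, 0], [0, 0, 0], 0]
    - [[35, 27, 0], [0, 0, 0], 0]
    - [[0, 0, -30], [0, 0, 0], 0]
    - [[0, 0, -30], [0, 0, 0], 0]
    - [[0, 0, -30], [0, 0, 0], 0]
    - [[0, 0, -30], [0, 0, 0], 0]

```text
clock: 2.83
eef_pos: [0.5906, -0.1394, 0.1099]
tool_rot: [0.755, 0.656, 0.0, 0.0]
ft_force: [0.4, -1.0, -0.1]
grip_width: -0.0
grasp_force: 0.0
```

Request:
drive_tool:
  increments:
    - [[-12, 1.6, 0], [0, 0, 0], 0]
    - [[-12, 1.6, 0], [0, 0, 0], 0]
    - [[-12, 1.6, 0], [0, 0, 0], 0]
    - [[-11, 1.6, 0], [0, 0, 0], 0]
    - [[-9, 1.3, 0], [0, 0, 0], 0]
    - [[-9, 1.3, 0], [0, 0, 0], 0]
    - [[-9, 1.3, 0], [0, 0, 0], 0]
    - [[-10, 1.3, 0], [0, 0, 0], 0]

```text
clock: 3.5
eef_pos: [0.5066, -0.1285, 0.1115]
tool_rot: [0.755, 0.655, 0.0, 0.001]
ft_force: [1.2, 0.1, 0.2]
grip_width: -0.0001
grasp_force: 0.4
```

```bash
python3 - <<'E'
from h import *
c=camera("scene"); save(c,"s1"); o=get_obs(); print(o["eef_pos"],o["ft_force"])
cv2.imwrite("pics/s1c.png",cv2.resize(cv2.imread("pics/s1.png")[140:250,270:420],(750,550),interpolation=cv2.INTER_CUBIC))
E
```

```text
[ 0.50410525 -0.12808236  0.1112935 ] [-2.301334    0.03302173 -1.65603639]
```

View pics/s1c.png

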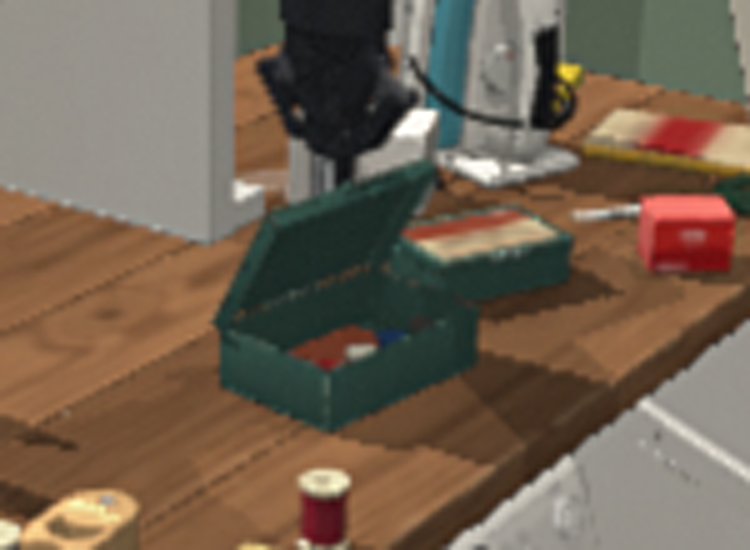

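The lid is at about 50° and following the finger (lid edge at crop 430,170); the tin has not moved. I continue down.

Request:
drive_tool:
  increments:
    - [[-7, 1, -8], [0, 0, 0], 0]
    - [[-7, 1, -8], [0, 0, 0], 0]
    - [[-7, 1, -8], [0, 0, 0], 0]
    - [[-7.5, 1, -9], [0, 0, 0], 0]
    - [[-7.5, 1, -9], [0, 0, 0], 0]
    - [[-3, 0.5, -8], [0, 0, 0], 0]
    - [[-3, 0.5, -8], [0, 0, 0], 0]
    - [[-1, 0, -6], [0, 0, 0], 0]

```text
clock: 4.22
eef_pos: [0.4633, -0.1224, 0.0469]
tool_rot: [0.755, 0.655, 0.0, -0.0]
ft_force: [-4.7, 2.7, 43.8]
grip_width: -0.0001
grasp_force: 24.2
```

Request:
drive_tool:
  increments:
    - [[0, 0, -2], [0, 0, 0], 0]
    - [[0, 0, 0], [0, 0, 0], 0]

```text
clock: 4.38
eef_pos: [0.4633, -0.1224, 0.0474]
tool_rot: [0.755, 0.655, 0.0, 0.0]
ft_force: [-6.4, 1.5, 19.5]
grip_width: -0.0001
grasp_force: 9.7
```

Request:
drive_tool:
  increments:
    - [[0, 0, 20], [0, 0, 0], 0]
    - [[0, -10, 35], [0, 0, 0], 0.3]
    - [[0, -30, 30], [0, 0, 0], 0.6]
    - [[0, -30, 0], [0, 0, 0], 0.6]
    - [[0, -30, 0], [0, 0, 0], 0.6]
    - [[0, -20, 0], [0, 0, 0], 0.6]

```text
clock: 4.88
eef_pos: [0.4641, -0.2445, 0.1305]
tool_rot: [0.756, 0.655, 0.0, 0.001]
ft_force: [0.3, -0.1, -1.0]
grip_width: 0.0513
grasp_force: 0.0
```

```bash
cat > m1.py <<'E'
from fit import *
import sys
x0=np.array(eval(sys.argv[1])); A=float(sys.argv[2]) if len(sys.argv)>2 else 0
cs=[camera("top"),camera("scene")]; tm=[]
for c in cs:
    ref=proj(c,world(x0,[[0,0,.025]]))[0]; m=np.zeros((400,640),bool)
    for q in("tin","tin_lid"):
        for d in silhouettes(q,c):
            b=d["bbox"]
            if np.hypot((b[0]+b[2])/2-ref[0],(b[1]+b[3])/2-ref[1])<15: m|=d["region"]; print(q,d["conf"],d["region"].sum(),b)
    tm.append(m)
for k in([0],[1],[0,1]): 
    if all(tm[i].any() for i in k): print(k,*fit([cs[i] for i in k],[tm[i] for i in k],tin(0),x0))
save(cs[0],"t"+sys.argv[3]); save(cs[1],"s"+sys.argv[3])
o=get_obs(); print(o["clock"],o["eef_pos"],o["ft_force"],o["joint_pos"],o["grip_width"])
E
python3 m1.py [.481,-.117,-.14] 0 2
```

```text
tin 0.68 1527 [326.1, 194.4, 379.5, 229.2]
tin_lid 0.95 1367 [329.5, 194.3, 378.0, 227.3]
tin 0.64 1225 [314.7, 193.4, 365.3, 223.9]
tin_lid 0.73 761 [313.6, 192.9, 369.1, 217.4]
[0] [ 0.47853192 -0.11390941 -0.14913536] 0.055992141453831044
[1] [ 0.48277482 -0.11815499 -0.13363093] 0.03653061224489796
[0, 1] [ 0.48032024 -0.11536515 -0.14216437] 0.1282763655560456
5.1833 [ 0.46299213 -0.2409743   0.12924962] [ 0.37229562 -0.70519207  0.68353391] [-4.80085770e-01  3.51297031e-01 -1.17558722e-01  1.10337554e+00
  3.35779291e-04  1.23155058e+00] 0.050892078688544264
```

The tin is shut, still at about (0.481, -0.117, -8°). I next push it sideways from the front, turning it +15°, so it lines up with the caddy axis.

Request:
drive_tool:
  increments:
    - [[-8, 15, 0], [0, 0, 7], 1]
    - [[-8, 15, 0], [0, 0, 7], 1]
    - [[-8, 15, 0], [0, 0, 7], 1]
    - [[-8, 15, 0], [0, 0, 7], 1]
    - [[-8, 15, 0], [0, 0, 7], 1]
    - [[-8, 15, 0], [0, 0, 7], 1]
    - [[-8, 15, 0], [0, 0, 7], 1]
    - [[-8, 15, 0], [0, 0, 7], 1]

```text
clock: 5.85
eef_pos: [0.3985, -0.12, 0.1297]
tool_rot: [0.356, 0.935, 0.0, -0.0]
ft_force: [0.2, 2.1, 0.6]
grip_width: 0.0854
grasp_force: 0.0
```

Request:
drive_tool:
  increments:
    - [[-1, 4, 0], [0, 0, 7], 1]
    - [[-1, 4, 0], [0, 0, 7], 1]
    - [[-1, 4, 0], [0, 0, 7], 1]
    - [[-1, 3, 0], [0, 0, 7], 1]
    - [[-1, 3, 0], [0, 0, 6], 1]
    - [[0, 0, 0], [0, 0, 0], 1]

```text
clock: 6.35
eef_pos: [0.3937, -0.1024, 0.1297]
tool_rot: [0.069, 0.998, 0.0, -0.0]
ft_force: [0.4, 0.1, 0.4]
grip_width: 0.0853
grasp_force: 0.0
```

Request:
drive_tool:
  increments:
    - [[0, 0, -30], [0, 0, 0], 1]
    - [[0, 0, -30], [0, 0, 0], 1]
    - [[0, 0, -30], [0, 0, 0], 1]
    - [[0, 0, -20], [0, 0, 0], 1]
    - [[0, 0, -7], [0, 0, 0], 1]
    - [[6, -1, 0], [0, 0, 0], 1]
    - [[6, -1, 0], [0, 0, 0], 1]
    - [[6, -1, 0], [0, 0, 0], 1]

```text
clock: 7.02
eef_pos: [0.4147, -0.1073, 0.0142]
tool_rot: [0.071, 0.997, -0.0, 0.002]
ft_force: [1.2, -0.0, 0.4]
grip_width: 0.0855
grasp_force: 0.0
```

Request:
drive_tool:
  increments:
    - [[4, 0, 0], [0, 0, 0], 1]
    - [[4, 0, 0], [0, 0, 0], 1]
    - [[4, 0, 0], [0, 0, 0], 1]
    - [[0, 0, 0], [0, 0, 0], 1]

```text
clock: 7.35
eef_pos: [0.4256, -0.107, 0.0133]
tool_rot: [0.071, 0.997, -0.0, 0.001]
ft_force: [-0.5, 0.6, 0.6]
grip_width: 0.0856
grasp_force: 0.0
```

Request:
drive_tool:
  increments:
    - [[6, 0.5, 0], [0, 0, 1.2], 1]
    - [[6, 0.5, 0], [0, 0, 1.2], 1]
    - [[6, 0.5, 0], [0, 0, 1.2], 1]
    - [[6, 0.5, 0], [0, 0, 1.2], 1]
    - [[6, 0.5, 0], [0, 0, 1.2], 1]
    - [[6, 0.5, 0], [0, 0, 1.2], 1]
    - [[6, 0.5, 0], [0, 0, 1.2], 1]
    - [[6, 0.5, 0], [0, 0, 1.2], 1]

```text
clock: 8.02
eef_pos: [0.4728, -0.1029, 0.0127]
tool_rot: [-0.014, 1.0, -0.0, -0.0]
ft_force: [-2.8, -1.5, 2.3]
grip_width: 0.0855
grasp_force: 1.1
```

Request:
drive_tool:
  increments:
    - [[6, 0.5, 0], [0, 0, 1.2], 1]
    - [[6, 0.5, 0], [0, 0, 1.2], 1]
    - [[6, 0.5, 0], [0, 0, 1.2], 1]
    - [[4, 0.5, 0], [0, 0, 1.2], 1]
    - [[2, 0, 0], [0, 0, 0.6], 1]
    - [[0, 0, 0], [0, 0, 0], 1]
    - [[0, 0, 0], [0, 0, 0], 1]

```text
clock: 8.6
eef_pos: [0.4968, -0.1007, 0.0128]
tool_rot: [-0.06, 0.998, 0.0, 0.0]
ft_force: [0.1, -0.8, 0.6]
grip_width: 0.0851
grasp_force: 0.0
```

```bash
python3 m1.py [.56,-.0935,.122] 0 3
```

```text
tin 0.6 400 [319.9, 174.1, 341.3, 207.2]
tin_lid 0.57 383 [321.2, 173.0, 340.1, 202.8]
tin 0.98 820 [293.8, 191.0, 338.9, 218.3]
tin_lid 0.95 482 [292.8, 189.0, 336.3, 213.1]
[0] [ 0.56804473 -0.06930771  0.13793799] 2.467463680387409
[1] [ 0.56497154 -0.09698511  0.21163275] 0.3707078313253012
[0, 1] [ 0.56628485 -0.08958391  0.19623229] 2.8947963767904548
8.9 [ 0.49624839 -0.10085813  0.01285688] [ 0.24314511 -0.53885035  0.93950348] [-2.00588294e-01  4.58625865e-01 -3.06299203e-01  8.05642319e-01
  1.30367293e-04 -3.20766977e-01] 0.08536096617422297
```

Request:
drive_tool:
  increments:
    - [[-12, -1.5, 0], [0, 0, 0], 1]
    - [[-12, -1.5, 0], [0, 0, 0], 1]
    - [[0, 0, 30], [0, 0, 0], 1]
    - [[0, 0, 30], [0, 0, 0], 1]
    - [[0, 0, 30], [0, 0, 0], 1]
    - [[0, -15, 30], [0, 0, -7], 0.6]
    - [[8, -15, 0], [0, 0, -7], 0.6]
    - [[8, -15, 0], [0, 0, -7], 0.6]

```text
clock: 9.57
eef_pos: [0.49, -0.1498, 0.1357]
tool_rot: [0.126, 0.992, -0.0, 0.003]
ft_force: [-0.2, 0.5, -0.1]
grip_width: 0.052
grasp_force: 0.0
```

Request:
drive_tool:
  increments:
    - [[9, -10, 0], [0, 0, -7], 0.6]
    - [[9, -10, 0], [0, 0, -7], 0.6]
    - [[9, -10, 0], [0, 0, -7], 0.6]
    - [[9, -10, 0], [0, 0, -7], 0.6]
    - [[9, -10, 0], [0, 0, -7], 0.6]
    - [[9, -5, 0], [0, 0, -7], 0.6]
    - [[9, 0, 0], [0, 0, -7], 0.6]
    - [[9, 0, 0], [0, 0, -7], 0.6]

```text
clock: 10.23
eef_pos: [0.5605, -0.2044, 0.1326]
tool_rot: [0.577, 0.817, 0.0, -0.0]
ft_force: [0.7, 0.0, 0.4]
grip_width: 0.0513
grasp_force: 0.0
```

Request:
drive_tool:
  increments:
    - [[8, 0, 0], [0, 0, -7], 0.6]
    - [[8, 0, 0], [0, 0, -6], 0.6]
    - [[0, 0, 0], [0, 0, 0], 0.6]

```text
clock: 10.48
eef_pos: [0.5774, -0.2039, 0.1325]
tool_rot: [0.664, 0.748, 0.0, 0.0]
ft_force: [0.5, -0.1, 0.2]
grip_width: 0.0508
grasp_force: 0.0
```

```bash
python3 m1.py [.56,-.0935,.122] 0 4
```

```text
tin 0.55 1345 [321.0, 168.1, 369.8, 206.7]
tin_lid 0.97 1218 [323.0, 171.7, 365.9, 202.8]
tin 0.9 1118 [292.7, 190.9, 340.6, 220.2]
tin_lid 0.85 695 [291.6, 188.1, 339.8, 211.6]
[0] [ 0.55939005 -0.09140349  0.11493549] 0.10046468401486988
[1] [ 0.56195518 -0.09358889  0.13709735] 0.050200356188780056
[0, 1] [ 0.56052411 -0.09145965  0.13361338] 0.16238107730554444
10.7833 [ 0.57570125 -0.20388165  0.13281493] [ 0.83546929 -1.20934775  0.14545095] [-3.40338468e-01  5.13987056e-01  1.48147164e-01  1.20534138e+00
 -4.85331299e-05  1.10933576e+00] 0.05154444858559402
```

Request:
drive_tool:
  increments:
    - [[0, 0, -30], [0, 0, 0], 0.6]
    - [[0, 0, -30], [0, 0, 0], 0.6]
    - [[0, 0, -30], [0, 0, 0], 0.6]
    - [[0, 0, -22], [0, 0, 0], 0.6]
    - [[0, 0, -6], [0, 0, 0], 0.6]
    - [[-1.2, 9.9, 0], [0, 0, 0], 0.6]
    - [[-0.6, 5, 0], [0, 0, 0], 0.6]
    - [[-0.6, 5, 0], [0, 0, 0], 0.6]

```text
clock: 11.45
eef_pos: [0.5751, -0.1835, 0.0168]
tool_rot: [0.663, 0.749, 0.001, 0.001]
ft_force: [0.7, -0.4, 1.1]
grip_width: 0.0514
grasp_force: 0.0
```

Request:
drive_tool:
  increments:
    - [[-0.9, 7, 0], [0, 0, 0], 0.6]
    - [[-0.9, 7, 0], [0, 0, 0], 0.6]
    - [[-1.2, 9.9, 0], [0, 0, 0], 0.6]
    - [[-1.2, 9.9, 0], [0, 0, 0], 0.6]
    - [[-1.2, 9.9, 0], [0, 0, 0], 0.6]
    - [[-1.2, 9.9, 0], [0, 0, 0], 0.6]
    - [[-1.2, 9.9, 0], [0, 0, 0], 0.6]
    - [[-1.2, 9.9, 0], [0, 0, 0], 0.6]

```text
clock: 12.12
eef_pos: [0.5646, -0.1095, 0.0147]
tool_rot: [0.663, 0.748, -0.0, -0.0]
ft_force: [-0.3, -2.2, 1.5]
grip_width: 0.0508
grasp_force: 1.3
```

Request:
drive_tool:
  increments:
    - [[-1.2, 9.9, 0], [0, 0, 0], 0.6]
    - [[-1.2, 9.9, 0], [0, 0, 0], 0.6]
    - [[-1.2, 9.9, 0], [0, 0, 0], 0.6]
    - [[-1.2, 9.9, 0], [0, 0, 0], 0.6]
    - [[-1.2, 9.9, 0], [0, 0, 0], 0.6]
    - [[-1.2, 9.9, 0], [0, 0, 0], 0.6]
    - [[-0.9, 7, 0], [0, 0, 0], 0.6]
    - [[0, 0, 0], [0, 0, 0], 0.6]

```text
clock: 12.78
eef_pos: [0.556, -0.042, 0.0145]
tool_rot: [0.663, 0.749, 0.0, -0.001]
ft_force: [-0.6, 0.4, -0.2]
grip_width: 0.051
grasp_force: 0.0
```

```bash
python3 m1.py [.542,.065,.122] 0 5
```

```text
tin 0.55 765 [281.4, 180.2, 314.3, 212.3]
tin_lid 0.86 750 [283.6, 178.9, 313.3, 208.9]
tin 0.98 1331 [270.1, 202.4, 322.0, 236.4]
tin_lid 0.87 911 [269.4, 203.6, 322.7, 230.7]
[0] [0.53738654 0.07306278 0.12614079] 0.8784046692607004
[1] [0.5453734  0.0428048  0.13615151] 0.03619868035190616
[0, 1] [0.54218841 0.04713666 0.14674465] 0.943382337559098
13.0833 [ 0.55660108 -0.04439787  0.01454254] [-0.21969057 -0.74713586 -0.00891354] [-7.97407240e-02  5.38555207e-01 -1.57193272e-01  8.75539062e-01
  2.63458090e-04  1.37137802e+00] 0.05137785865332602
```

Tin sits within about 1 mm of the caddy axis and about 1° of its yaw (scene fit). I go on in gently.

Request:
drive_tool:
  increments:
    - [[-1, 7.9, 0], [0, 0, 0], 0.6]
    - [[-1, 7.9, 0], [0, 0, 0], 0.6]
    - [[-1, 7.9, 0], [0, 0, 0], 0.6]
    - [[-1, 7.9, 0], [0, 0, 0], 0.6]
    - [[-0.7, 6, 0], [0, 0, 0], 0.6]
    - [[-0.7, 6, 0], [0, 0, 0], 0.6]
    - [[-0.7, 6, 0], [0, 0, 0], 0.6]
    - [[-0.5, 4, 0], [0, 0, 0], 0.6]

```text
clock: 13.75
eef_pos: [0.5499, 0.0103, 0.0147]
tool_rot: [0.663, 0.749, -0.0, -0.0]
ft_force: [-0.7, -1.5, -0.8]
grip_width: 0.0512
grasp_force: 0.6
```

Request:
drive_tool:
  increments:
    - [[-0.5, 4, 0], [0, 0, 0], 0.6]
    - [[-0.5, 4, 0], [0, 0, 0], 0.6]
    - [[-0.5, 4, 0], [0, 0, 0], 0.6]
    - [[-0.5, 4, 0], [0, 0, 0], 0.6]
    - [[-0.5, 4, 0], [0, 0, 0], 0.6]
    - [[-0.5, 4, 0], [0, 0, 0], 0.6]
    - [[-0.5, 4, 0], [0, 0, 0], 0.6]
    - [[-0.5, 4, 0], [0, 0, 0], 0.6]

```text
clock: 14.42
eef_pos: [0.5461, 0.0418, 0.0148]
tool_rot: [0.663, 0.748, -0.0, -0.0]
ft_force: [-0.3, -1.7, -0.6]
grip_width: 0.0513
grasp_force: 0.6
```

```bash
python3 m1.py [.532,.13,.122] 0 6; python3 - <<'E'
import cv2
a=cv2.imread("pics/t6.png")[150:260,210:330];b=cv2.imread("pics/s6.png")[180:290,200:340]
cv2.imwrite("pics/c6.png",cv2.hconcat([cv2.resize(a,(360,330),interpolation=2),cv2.resize(b,(420,330),interpolation=2)]))
E
```

```text
tin 0.8 592 [253.9, 183.2, 282.6, 217.9]
tin_lid 0.62 553 [256.1, 182.2, 281.5, 215.2]
tin 0.89 1303 [252.4, 214.8, 307.1, 241.8]
tin_lid 0.84 1026 [254.3, 212.4, 310.6, 239.8]
[0] [0.53210742 0.14920191 0.21986945] 1.445078903654485
[1] [0.53585302 0.12498283 0.121497  ] 0.2022804054054054
[0, 1] [0.53168612 0.13134893 0.12399253] 1.6690140098570332
14.7167 [0.54629581 0.04155284 0.01492876] [-0.39635384 -0.62128454  0.42439388] [ 7.57391283e-02  5.20808485e-01 -1.88222929e-01  8.61423594e-01
  3.20563666e-04  1.52625336e+00] 0.05128394261044994
```

View pics/c6.png

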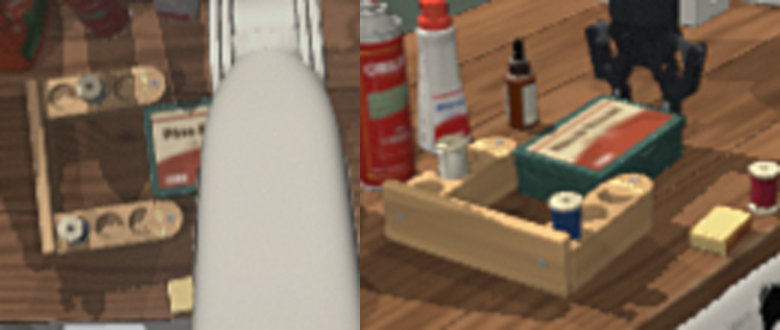

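The tin's front end has entered between the noses (left view, tin edge at crop 150–205, 110–190), with low force. Continuing.

Request:
drive_tool:
  increments:
    - [[-0.6, 5, 0], [0, 0, 0], 0.6]
    - [[-0.6, 5, 0], [0, 0, 0], 0.6]
    - [[-0.6, 5, 0], [0, 0, 0], 0.6]
    - [[-0.6, 5, 0], [0, 0, 0], 0.6]
    - [[-0.6, 5, 0], [0, 0, 0], 0.6]
    - [[-0.6, 5, 0], [0, 0, 0], 0.6]
    - [[-0.6, 5, 0], [0, 0, 0], 0.6]
    - [[-0.6, 5, 0], [0, 0, 0], 0.6]

```text
clock: 15.38
eef_pos: [0.5413, 0.0819, 0.0149]
tool_rot: [0.663, 0.748, -0.0, 0.0]
ft_force: [0.6, -2.5, 1.3]
grip_width: 0.0515
grasp_force: 1.1
```

Request:
drive_tool:
  increments:
    - [[-0.6, 5, 0], [0, 0, 0], 0.6]
    - [[-0.6, 5, 0], [0, 0, 0], 0.6]
    - [[-0.6, 5, 0], [0, 0, 0], 0.6]
    - [[-0.6, 5, 0], [0, 0, 0], 0.6]
    - [[-0.6, 5, 0], [0, 0, 0], 0.6]
    - [[-0.6, 5, 0], [0, 0, 0], 0.6]
    - [[-0.6, 5, 0], [0, 0, 0], 0.6]
    - [[-0.6, 5, 0], [0, 0, 0], 0.6]

```text
clock: 16.05
eef_pos: [0.5368, 0.1218, 0.0149]
tool_rot: [0.663, 0.748, 0.0, 0.0]
ft_force: [1.7, -3.4, 0.6]
grip_width: 0.0511
grasp_force: 1.5
```

Request:
drive_tool:
  increments:
    - [[-0.5, 4, 0], [0, 0, 0], 0.6]
    - [[-0.5, 4, 0], [0, 0, 0], 0.6]
    - [[-0.5, 4, 0], [0, 0, 0], 0.6]
    - [[-0.5, 4, 0], [0, 0, 0], 0.6]
    - [[-0.5, 4, 0], [0, 0, 0], 0.6]
    - [[-0.5, 4, 0], [0, 0, 0], 0.6]
    - [[-0.4, 3, 0], [0, 0, 0], 0.6]
    - [[0, 0, 0], [0, 0, 0], 0.6]

```text
clock: 16.72
eef_pos: [0.5327, 0.1494, 0.0147]
tool_rot: [0.663, 0.749, 0.0, -0.001]
ft_force: [0.9, -0.5, 0.3]
grip_width: 0.0511
grasp_force: 0.2
```

Request:
drive_tool:
  increments:
    - [[-0.2, 2, 0], [0, 0, 0], 0.6]
    - [[-0.2, 2, 0], [0, 0, 0], 0.6]
    - [[0, 0, 0], [0, 0, 0], 0.6]

```text
clock: 16.97
eef_pos: [0.5324, 0.1528, 0.0146]
tool_rot: [0.663, 0.748, -0.0, -0.0]
ft_force: [-0.0, -1.0, 0.6]
grip_width: 0.0512
grasp_force: 0.6
```

Request:
drive_tool:
  increments:
    - [[-0.2, 2, 0], [0, 0, 0], 0.6]
    - [[-0.2, 2, 0], [0, 0, 0], 0.6]
    - [[0, 0, 0], [0, 0, 0], 0.6]

```text
clock: 17.22
eef_pos: [0.532, 0.1555, 0.0146]
tool_rot: [0.664, 0.748, -0.001, 0.001]
ft_force: [-0.0, -5.3, 1.6]
grip_width: 0.0511
grasp_force: 2.5
```

Request:
drive_tool:
  increments:
    - [[-0.2, 2, 0], [0, 0, 0], 0.6]
    - [[0, 0, 0], [0, 0, 0], 0.6]

```text
clock: 17.38
eef_pos: [0.5319, 0.1555, 0.0146]
tool_rot: [0.664, 0.748, -0.003, 0.002]
ft_force: [1.0, -11.0, 1.3]
grip_width: 0.0506
grasp_force: 5.2
```

It stalls at y_c = -89 mm, which is the expected home position. One firmer press, then I retreat and look.

Request:
drive_tool:
  increments:
    - [[-0.2, 2, 0], [0, 0, 0], 0.6]
    - [[0, 0, 0], [0, 0, 0], 0.6]

```text
clock: 17.55
eef_pos: [0.5318, 0.1554, 0.0146]
tool_rot: [0.664, 0.747, -0.004, 0.003]
ft_force: [2.8, -16.0, 3.0]
grip_width: 0.0513
grasp_force: 7.9
```

Request:
drive_tool:
  increments:
    - [[1, -8, 0], [0, 0, 0], 0.6]
    - [[2, -20, 0], [0, 0, 0], 0.6]
    - [[3, -30, 0], [0, 0, 0], 0.6]
    - [[0, -30, 30], [0, 0, 0], 0.6]
    - [[0, -30, 35], [0, 0, 0], 0.6]
    - [[0, -30, 35], [0, 0, 0], 0.6]
    - [[0, -30, 20], [0, 0, 0], 0.6]
    - [[0, -30, 0], [0, 0, 0], 0.6]

```text
clock: 18.22
eef_pos: [0.5411, -0.0418, 0.1328]
tool_rot: [0.663, 0.749, 0.004, 0.003]
ft_force: [1.5, -0.3, 0.2]
grip_width: 0.0515
grasp_force: 0.0
```

Request:
drive_tool:
  increments:
    - [[-20, -30, 0], [0, 0, 0], 0.6]
    - [[-20, -30, 0], [0, 0, 0], 0.6]
    - [[-20, -30, 0], [0, 0, 0], 0.6]
    - [[0, 0, 0], [0, 0, 0], 0.6]
    - [[0, 0, 0], [0, 0, 0], 0.6]

```text
clock: 18.63
eef_pos: [0.4768, -0.1319, 0.1274]
tool_rot: [0.665, 0.747, 0.001, -0.001]
ft_force: [-0.7, 0.3, -0.6]
grip_width: 0.051
grasp_force: 0.0
```

```bash
python3 m1.py [.5205,.244,.122] 0 7; python3 - <<'E'
import cv2
a=cv2.imread("pics/t7.png")[150:260,210:330];b=cv2.imread("pics/s7.png")[180:290,200:340]
cv2.imwrite("pics/c7.png",cv2.hconcat([cv2.resize(a,(360,330),interpolation=2),cv2.resize(b,(420,330),interpolation=2)]))
E
```

```text
tin 0.92 1455 [223.1, 182.0, 275.4, 224.9]
tin_lid 0.56 1422 [223.3, 182.9, 273.3, 216.2]
tin 0.57 963 [228.3, 229.4, 286.8, 252.1]
tin_lid 0.74 980 [227.5, 224.6, 288.2, 254.6]
tin_lid 0.62 117 [264.2, 245.9, 277.5, 257.3]
[0] [0.5191847  0.24368357 0.11284918] 0.042460857726344454
[1] [0.54622733 0.19254566 0.37515588] 0.5522901624548736
[0, 1] [0.52098261 0.2421223  0.14091003] 0.823250570453635
18.9333 [ 0.47859844 -0.13007883  0.12738456] [-0.21200621  0.64647366  0.38507586] [-2.65694815e-01  3.04396985e-01 -1.91033204e-01  1.07544823e+00
  5.13552013e-04  1.18267918e+00] 0.05118465887451907
```

View pics/c7.png

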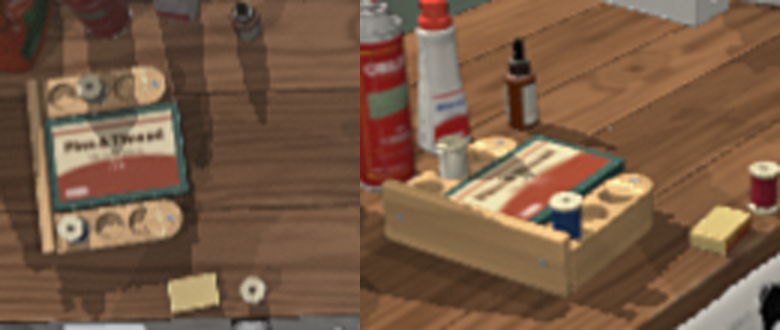

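The tin stands shut and home against the end board (left view, 45–190, 105–205). The spools, bottles and matchbox have not moved.

```bash
python3 -c "
from workcell import job_done
print(job_done())"
```

```text
the job is handed in; nothing more can be done
None
```

The tin's lid is shut and it stands home against the caddy's end board, with the spools, matchbox and bottles by the caddy unmoved; I handed the job in at about 19 s (no verdict was returned).

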